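Press a flanged bush home in a bicycle pedal with a hand-cranked spindle press

ROBOT

A 7-joint arm with a two-finger parallel gripper is mounted at the origin on the work surface. World frame = base frame: x ahead of the robot, y to its left, z up, the work surface at z = 0. Lengths are in m, angles in rad, forces in N, time in s.
With the tool pointing down it reaches from about 0.425 to 0.875 m from the base axis. Payload 9.9 kg.
Tool frame: the origin (TCP) lies midway between the tips of the shut fingers; the grasp point (between the pads) lies arm.hold_point_z behind it (arm.hold_point_z is the distance from the TCP to the grasp point, in m); z points along the fingers, x is the direction in which the jaws open and shut, and the axes are right-handed (so a half turn about z gives the same grasp; the last joint's range is limited). The gripper opens to 85 mm and grips with 20 to 120 N. Pads are 22 mm wide; open, the fingers measure 114 mm over their backs; the gripper's body (76 mm by 85 mm) begins 54 mm behind the grasp point. The pads swing forward as they close: fully open they stand 13 mm farther back than shut.
Start: joints at [1.193, 0.576, 0.025, 1.437, -0.015, 1.129, -0.057], TCP at [0.195, -0.646, 0.231] pointing down, gripper open.
Joint ranges: [-2.76, 2.76], [-0.34, 2.15], [-1.52, 1.57], [0.19, 2.46], [-1.09, 4.23], [0.17, 1.99], [-2.82, 2.82]. Speed limits (rad/s): [2.22, 2.22, 3.01, 3.01, 3.14, 3.14, 3.14].

INTERFACE

Orientations are given as [roll, pitch, yaw] about the fixed x, y, z axes, in that order (R = Rz(yaw) Ry(pitch) Rx(roll)).
In Python, from workcell import arm, hand, optics, order, finder gives the robot as it stands. Calls block until the motion is done:
- arm.movep(position, orientation): joint-space move of the TCP to a pose.
- arm.move_linear(position, speed=0.15, ori=None, contact_N=None): straight line of the TCP; ori=None keeps the orientation; speed is the mean speed in m/s. With contact_N (N) it stops when the force on the tool has changed by that much, and returns True; else False.
- arm.goto_joints(angles): joint-space move.
- hand.set_gripper(opening, effort=None): opening from 0.0 (shut) to 1.0 (fully open); effort is the grip in N (None keeps the last); returns when the fingers have stopped.
- arm.wait(seconds).
- arm.inverse_kinematics(position, orientation): joint angles nearest the present ones, or None.
- arm.state(): the state.
- optics.get_image(name): name is "scene" or "top"; returns a dict with "pixels" (384x512x3 uint8, red, green, blue), "range_z" (384x512 float32, m along the optical axis (not along the pixel's ray), 0 where there is no reading), "mtx" (3x3 intrinsics, pixels), "distortion" ([k1, k2, p1, p2, k3] as OpenCV has them; the pictures are not rectified), "R" (3x3) and "t" (3): a world point X has camera coordinates R X + t. Camera axes: x right, y down, z forward; pixel columns grow to the right and rows downward; lengths in m; the calibration is good to about 2 mm. A picture is of the moment at which its call begins.
A pose or a line that the arm cannot do raises arm.IKError and nothing moves.
- order.finish_job(): hands the job in, once; it reports no verdict.
Trained networks look in the newest picture that a camera, given by its name, has taken for a name from the list of things; names that differ only in an ending like _2 or _b are one class to them, and where a whole thing is asked for, a point or a joint stands for the part that bears it (a point fixed in the world has none). Each returns a list of dicts, best first, with "score" (0 to 1); they miss things now and then, are a little off and sometimes report something else, mostly with a low value. They report only what shows in the picture. A call takes as long as a camera call.
- finder.outline_of(camera, query): "pixels" (384x512 bool, what is visible of it) and "bbox" ([centre column, centre row, width, height] in pixels, round what is visible of it).
- finder.place_of(camera, query): "point" ([column, row] in pixels: a listed point, or the origin of a listed thing).
The state is a dict: "time_s": time; "qpos": joint angles; "joint_vel": joint speeds; "effort": joint torques, N m; "ee_pos": TCP position; "eef_rot": TCP orientation; "ft_force": force on the tool from outside, world axes, zero at the start; "wrist_torque": the same for the moment, N m; "finger_gap": opening from 0.0 (shut) to 1.0 (fully open).
Only numpy, scipy, OpenCV 4.12 (cv2) and the standard library are available. Lean on these libraries where they do the work, as an engineer would, in place of code of your own. Each camera call takes 0.05 s, during which the arm holds its last target.

TASK

Press the brass bush fully home into the teal pedal in the spindle press: take the crank by its loose red sleeve and wind it clockwise until the flange is on the pedal, the pedal is hard down in its nest and the crank comes up firm, but do not force it on past that. Keep a firm hold of the sleeve the whole time and wind the ram back up to its top stop before you let go, since the steep screw can kick back. Leave the other things on the bench where they are.

Things in the scene. Friction and masses are not known exactly. Their poses are not given: they have to be found in the camera images.
- press_axis (a point): black two-column spindle press, fixed: base 150 x 210 x 22 mm, two steel columns 164 mm apart, a bridge across them. This point is on the upright axis of screw and crank, 206 mm above the bench (brass nut in the bridge). Right-hand thread, 16 mm a turn: clockwise seen from above drives ram, crank and sleeve down together, without play.
- crank (a joint): turn of the crank (rad): 0 at the top stop, growing clockwise seen from above, 2.55 mm of ram per rad; it starts between 0 and 0.9, the screw ends at 7.2. The black arm carries the sleeve 80 mm from the screw axis; at the top stop its upper face is 248 mm above the bench. Turning it free takes about 1.3 N at the sleeve.
- sleeve_mid (a point): red plastic grip sleeve, an upright cylinder 25 mm across and 78 mm long that spins freely on the crank's upright pin; this point is its centre. Its underside is 4 mm above the crank arm; above it there is only a pin head 4 mm high. It goes round with the crank, 80 mm out from the screw axis.
- pad_face (a point): centre of the underside of the ram's steel thrust pad, 28 mm across, on the screw axis. The ram pushes with about 31 times the tangential force on the sleeve (friction of the screw blurs that by 1.3 N at the sleeve either way). A sound final press-up, all hard down, is 200 to 420 N at the ram: 6.5 to 13 N at the sleeve, aim for 10 N; more damages the flange.
- bush_flange (a point): brass bush, already started in the pedal's upright bore under the ram: flange 19 mm across, 2 mm thick; this point is the centre of the flange's underside, 4 to 7 mm above the bore face at first. It slides only down its bore; pushing it in takes about 60 N at the ram (2 N at the sleeve).
- bore_face (a point): centre of the flat upper end of the teal pedal's bore boss, 24 mm across, where the flange has to land. The pedal was pushed upright into a snug nest by hand and stands 0 to 4 mm (unknown) off the nest's hard floor: 110 N at the ram (3.5 N at the sleeve) slides it down. Once it is hard down too, resistance rises by about 2 N at the sleeve per 0.1 rad.
- spare_pedal: bystander: a teal pedal lying flat, 94 x 100 mm, 25 mm high; origin under its centre.
- parts_bin: bystander: grey open bin of bushes and screws, 100 x 90 x 42 mm; origin under its centre.
- grease_bottle: bystander: white bottle with blue cap, 54 mm across, 120 mm high; origin under its centre.
- driver: bystander: red-handled screwdriver 170 mm long, lying on the bench in front of the press; its x axis runs along it, towards the tip.

How it is judged:
On the way, in this order (a step that is already met when the one before it is completed fails the run):
1. the flange is on the pedal, the pedal is hard down in its nest and the ram presses them up firmly (over 200 N) with the sleeve held (z of bush_flange in the frame of bore_face below 0.0012 m and contact force between ram and bush above 200 N and contact force between the fingers and sleeve above 5 N), for 0.2 s.
2. the ram is wound back up to the top stop (value of joint crank below 0.8 rad), for 0.1 s.
At the end, for the whole second after the job is handed in: The bush's flange sits on the pedal's bore face (within 1.5 mm), the ram is back up at its top stop (crank within 0.8 rad of it, 2 mm of ram) and at rest with the sleeve let go, and the spare pedal, bin, bottle and screwdriver are within 20 mm of where they were (z of bush_flange in the frame of bore_face below 0.0015 m and value of joint crank below 0.8 rad and velocity of joint crank between -0.1 and 0.1 rad/s and distance of each of spare_pedal, parts_bin, grease_bottle, driver from where it was at the start of the episode below 0.02 m); the robot touches nothing.
It fails at once if the ram presses the bush with more than 420 N (contact force between ram and bush above 420 N).
It fails at once if the sleeve is not firmly held (under 5 N between the fingers and it) while the crank is more than 1.3 rad down from its top stop (value of joint crank above 1.3 rad and contact force between the fingers and sleeve below 5 N).
It fails at once if a bystander is pushed more than 20 mm or knocked over (distance of any of spare_pedal, parts_bin, driver, grease_bottle from where it was at the start of the episode above 0.02 m or angle between grease_bottle's own z axis and vertical above 0.6 rad).
It also fails if it takes over 72 s, if anything falls off the work surface, if the arm or the gripper's body presses on something with over 40 N, if the wrist force passes 120 N, or if a joint passes its speed limit or range.

## Working session

There is one attempt and no reset: what is moved stays moved. The work goes in short steps, each a Python script; the robot and the scene stay as the last script left them, time stands still between calls to the robot, and variables do not carry over. Pictures are saved under pics/ and viewed, and the job is handed in when it is done.

```bash
ls; mkdir -p pics; cat > h.py <<'E'
import numpy as np, cv2
from workcell import arm, hand, optics, order, finder
def w(im,uv,z=None,d=None):
    K=np.array(im['mtx']);D=np.array(im['distortion']);R=np.array(im['R']);t=np.array(im['t'])
    p=cv2.undistortPoints(np.array([[uv]],float),K,D)[0,0]; r=np.array([p[0],p[1],1.])
    c=-R.T@t
    if d is not None: return R.T@(r*d-t)
    v=R.T@r; return c+v*(z-c[2])/v[2]
E
python3 - <<'E'
from h import *
s=arm.state();print(s);print(arm.hold_point_z)
for c in ['scene','top']:
    im=optics.get_image(c);cv2.imwrite(f'pics/{c}0.png',im['pixels'][:,:,::-1])
    R=np.array(im['R']);print(c,'cam',-R.T@np.array(im['t']))
    for q in ['press_axis','sleeve_mid','pad_face','bush_flange','bore_face','spare_pedal','parts_bin','grease_bottle','driver']:
        for f in finder.place_of(c,q)[:2]:
            u,v=f['point'];d=im['range_z'][int(round(v)),int(round(u))]
            print(q,round(f['score'],2),np.round(f['point'],1),d,np.round(w(im,(u,v),d=d),3))
E
```

```text
pics
{'time_s': 0.0, 'qpos': array([ 1.19319119,  0.57650882,  0.02481904,  1.43790669, -0.0149825 ,
        1.12898805, -0.05651115]), 'joint_vel': array([-0.00112618, -0.00065334,  0.00024729,  0.00089979,  0.00040037,
        0.00047222,  0.00165941]), 'effort': array([-1.36940838e-03, -7.65759516e+01,  2.25026920e+00, -2.85964340e+01,
        1.53307820e-02,  1.28864261e-02,  7.19273976e-05]), 'ee_pos': array([ 0.19536213, -0.64564247,  0.23045821]), 'eef_rot': array([ 3.14150622e+00,  1.62440020e-03, -1.27693979e+00]), 'ft_force': array([ 0.36024897, -0.0703441 ,  0.65364881]), 'wrist_torque': array([-0.02985694,  0.03234909, -0.04211063]), 'finger_gap': 1.0015618580174537}
0.0187
scene cam [1.01758369 0.3263816  0.85844502]
press_axis 0.77 [255.5 187.7] 0.81425333 [0.596 0.063 0.214]
sleeve_mid 0.71 [280.8 138.8] 0.77549314 [0.526 0.079 0.301]
sleeve_mid 0.24 [253.1 206.3] 0.8295919 [0.617 0.069 0.178]
pad_face 0.7 [252.3 208.4] 0.8606151 [0.606 0.06  0.15 ]
pad_face 0.69 [184.5 208.8] 0.9985509 [ 0.629 -0.127  0.039]
bush_flange 0.65 [253.9 209. ] 0.85766757 [0.606 0.064 0.152]
bore_face 0.92 [252.9 210.1] 0.8612299 [0.608 0.062 0.147]
spare_pedal 0.71 [340.4 273.6] 0.90598583 [0.581 0.277 0.019]
parts_bin 0.89 [225.6 307.2] 0.8607672 [0.782 0.097 0.02 ]
grease_bottle 0.71 [181.7 208.3] 0.9946335 [ 0.634 -0.132  0.043]
top cam [0.45524756 0.0736255  1.10008215]
press_axis 0.75 [265.7 196.3] 0.85352457 [0.587 0.055 0.256]
sleeve_mid 0.39 [257.5 230.1] 0.7654899 [0.516 0.071 0.334]
spare_pedal 0.88 [180. 217.] 1.086681 [0.574 0.261 0.019]
grease_bottle 0.95 [343.3 202.2] 1.03163 [ 0.599 -0.131  0.077]
driver 0.95 [277.3 255.8] 1.0723581 [0.477 0.023 0.015]
```

View pics/scene0.png

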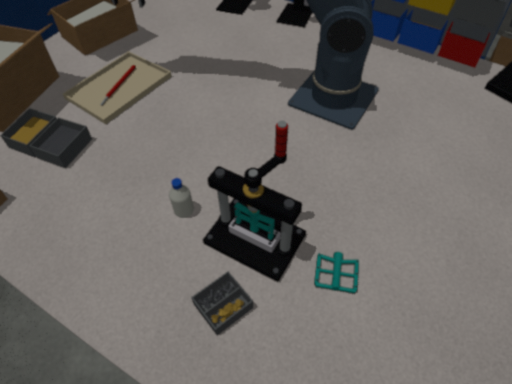

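View pics/top0.png

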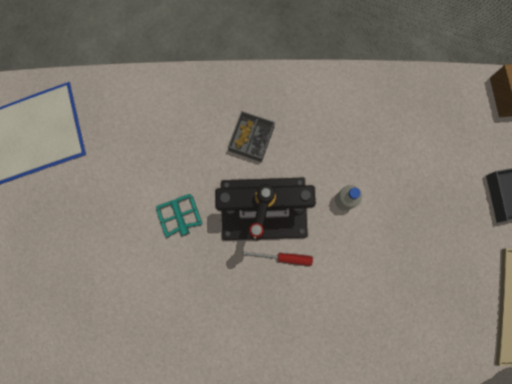

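The scene view shows the press with its sleeve standing at about (281,138), pointing towards the robot, and the bottle at (181,205). The top view shows the hub at (265,193), the sleeve top at (257,230) and the driver at (280,257), just in front of the base. Next I'll refine the axis and sleeve positions.

```bash
python3 - <<'E'
from h import *
for c in ['scene','top']:
    im=optics.get_image(c);px=im['pixels'].astype(int);Z=im['range_z']
    for q,z in [('press_axis',.206),('sleeve_mid',.290)]:
        for f in finder.place_of(c,q)[:1]: print(c,q,f['point'],np.round(w(im,f['point'],z=z),4))
    for f in finder.outline_of(c,'sleeve_mid')[:2]: print('outline',f['score'],f['bbox'],f['pixels'].sum())
    m=(px[:,:,0]>90)&(px[:,:,1]<60)&(px[:,:,2]<70)
    n,l,st,ce=cv2.connectedComponentsWithStats(m.astype(np.uint8))
    for i in range(1,n):
        if st[i,4]>15: print('red',st[i],ce[i])
    # point clouds
    v,u=np.nonzero(Z>0); K=np.array(im['mtx']);D=np.array(im['distortion']);R=np.array(im['R']);t=np.array(im['t'])
    p=cv2.undistortPoints(np.stack([u,v],1).astype(float)[:,None],K,D)[:,0]
    d=Z[v,u].astype(float); X=(np.c_[p*d[:,None],d]-t)@R
    near=(abs(X[:,0]-.58)<.15)&(abs(X[:,1]-.06)<.12)
    red=m[v,u]
    s=near&red&(X[:,2]>.2); print('red pts',s.sum(),X[s].mean(0).round(4),X[s].min(0).round(3),X[s].max(0).round(3))
    for lo,hi in [(.195,.23),(.235,.255),(.255,.29),(.29,.35)]:
        s=near&(X[:,2]>lo)&(X[:,2]<hi); 
        if s.sum(): print(lo,hi,s.sum(),np.percentile(X[s],[2,50,98],axis=0).round(3).tolist())
    yl=near&(px[v,u,0]>110)&(px[v,u,2]<70)&(px[v,u,1]>80)&(X[:,2]>.17)
    if yl.sum(): print('brass',yl.sum(),X[yl].mean(0).round(4))
    if c=='top': cr=(150,150,140,150) 
    a=px[150:280,200:340] if c=='top' else px[110:280,195:325]
    cv2.imwrite(f'pics/{c}1.png',cv2.resize(a.astype(np.uint8)[:,:,::-1],None,fx=4.5 if c=='top' else 3.5,fy=4.5 if c=='top' else 3.5,interpolation=cv2.INTER_CUBIC))
E
```

```text
scene press_axis [255.8, 189.2] [0.5941 0.062  0.206 ]
scene sleeve_mid [280.3, 139.1] [0.5171 0.0731 0.29  ]
outline 0.86 [281.4, 142.6, 14.2, 32.3] 404
outline 0.57 [266.5, 157.1, 41.8, 74.6] 1074
red [107  66  27  31  71] [119.76056338  80.4084507 ]
red [276 125  12   5  31] [280.96774194 127.25806452]
red pts 31 [0.5228 0.0761 0.3283] [0.512 0.065 0.326] [0.527 0.085 0.33 ]
0.195 0.23 1705 [[0.574, -0.042, 0.196], [0.601, 0.07, 0.202], [0.618, 0.156, 0.212]]
0.235 0.255 513 [[0.517, 0.042, 0.236], [0.572, 0.066, 0.245], [0.612, 0.086, 0.254]]
0.255 0.29 199 [[0.513, 0.048, 0.255], [0.527, 0.075, 0.266], [0.602, 0.086, 0.289]]
0.29 0.35 276 [[0.51, 0.064, 0.291], [0.524, 0.077, 0.319], [0.53, 0.086, 0.334]]
brass 20 [0.6073 0.048  0.2054]
top press_axis [267.0, 196.5] [0.594  0.0508 0.206 ]
top sleeve_mid [254.4, 230.0] [0.5192 0.0768 0.29  ]
outline 0.57 [259.0, 231.7, 13.8, 16.3] 129
red [256 224   7  13  20] [260.25 230.6 ]
red [278 253  34  13 295] [295.05084746 258.7559322 ]
red pts 30 [0.5161 0.0713 0.3284] [0.506 0.063 0.325] [0.527 0.084 0.331]
0.195 0.23 1882 [[0.572, -0.045, 0.197], [0.592, 0.045, 0.202], [0.616, 0.154, 0.212]]
0.235 0.255 447 [[0.506, 0.04, 0.239], [0.571, 0.062, 0.245], [0.608, 0.078, 0.255]]
0.255 0.29 91 [[0.504, 0.046, 0.255], [0.592, 0.056, 0.257], [0.605, 0.078, 0.275]]
0.29 0.35 175 [[0.504, 0.062, 0.296], [0.514, 0.074, 0.33], [0.526, 0.084, 0.335]]
brass 18 [0.5824 0.0414 0.2077]
```

```bash
python3 - <<'E'
from h import *
A=np.array([.594,.056]);
for yaw in (0.1,np.pi/2,-np.pi/2):
  for th in np.arange(0,6.3,.9):
    p=A+.08*np.array([np.cos(th),np.sin(th)])
    q=arm.inverse_kinematics([*p,.265],[np.pi,0,yaw]); print(round(yaw,2),round(th,1),None if q is None else np.round(q,2))
print(arm.inverse_kinematics([.517,.074,.40],[np.pi,0,.1]),arm.inverse_kinematics([.195,-.646,.40],[np.pi,0,-1.277]))
E
```

```text
0.1 0.0 [ 0.15  0.59 -0.55  1.37  0.31  1.26 -0.31]
0.1 0.9 [ 0.08  0.57 -0.58  1.43  0.32  1.24 -0.43]
0.1 1.8 [ 0.13  0.48 -0.68  1.6   0.32  1.17 -0.52]
0.1 2.7 [ 0.2   0.38 -0.64  1.75  0.25  1.09 -0.43]
0.1 3.6 [ 0.27  0.35 -0.56  1.77  0.21  1.08 -0.26]
0.1 4.5 [ 0.31  0.44 -0.53  1.64  0.24  1.13 -0.18]
0.1 5.4 [ 0.26  0.54 -0.55  1.46  0.29  1.22 -0.22]
1.57 0.0 [ 0.29  0.65 -0.84  1.36  0.48  1.33  1.02]
1.57 0.9 [ 0.21  0.62 -0.83  1.43  0.46  1.3   0.92]
1.57 1.8 [ 0.28  0.55 -0.95  1.6   0.47  1.24  0.81]
1.57 2.7 [ 0.43  0.47 -1.02  1.75  0.43  1.17  0.85]
1.57 3.6 [ 0.5   0.42 -0.9   1.76  0.36  1.13  1.05]
1.57 4.5 [ 0.48  0.49 -0.81  1.63  0.38  1.18  1.15]
1.57 5.4 [ 0.39  0.6  -0.8   1.45  0.44  1.28  1.12]
-1.57 0.0 [-0.01  0.56 -0.25  1.38  0.14  1.22 -1.84]
-1.57 0.9 [-0.03  0.54 -0.37  1.44  0.2   1.21 -2.  ]
-1.57 1.8 [-0.03  0.44 -0.42  1.61  0.2   1.13 -2.07]
-1.57 2.7 [ 0.06  0.35 -0.44  1.76  0.17  1.07 -2.01]
-1.57 3.6 [ 0.11  0.33 -0.33  1.78  0.12  1.06 -1.83]
-1.57 4.5 [ 0.1   0.41 -0.21  1.65  0.09  1.1  -1.71]
-1.57 5.4 [ 0.05  0.51 -0.18  1.47  0.1   1.17 -1.72]
[ 0.25788822  0.28020455 -0.67229348  1.51747118  0.17552048  1.40519597
 -0.32433812] [ 1.18755135  0.50217376  0.03937782  1.12243847 -0.01897718  1.51731716
 -0.05391382]
```

View pics/top1.png

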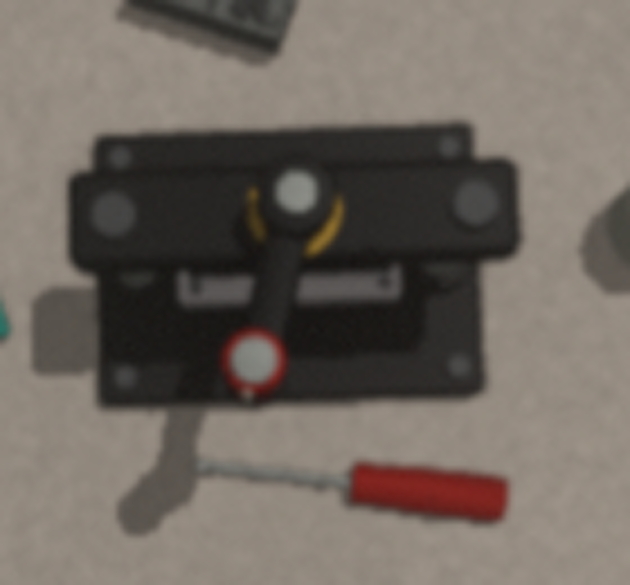

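View pics/scene1.png

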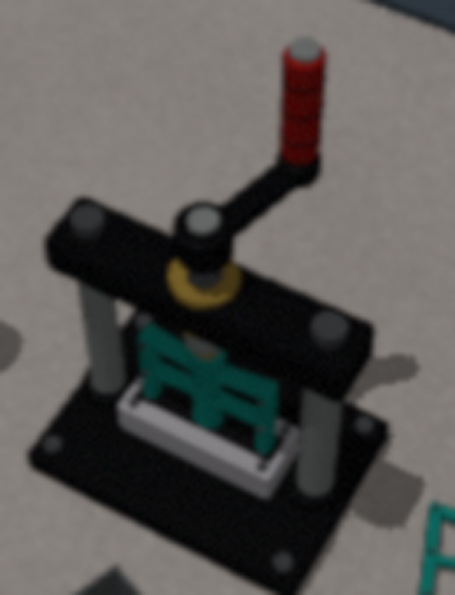

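The close crops show the pin head at top pixel ~(255.8,229.2), the screw top at ~(265.6,191.8), and the bush and pedal under the ram. Next I'll compute both points and make the approach.

```bash
python3 - <<'E'
from h import *
im=optics.get_image('top')
for n,uv in [('head',(255.8,229.2)),('screw',(265.6,191.8))]:
    d=np.median(im['range_z'][int(uv[1])-1:int(uv[1])+3,int(uv[0])-1:int(uv[0])+3]); print(n,d,w(im,uv,d=d).round(4))
im=optics.get_image('scene')
for n,uv in [('head',(195+305/3.5-.4,110+48/3.5-.4)),('screw',(195+203/3.5-.4,110+220/3.5-.4))]:
    d=np.median(im['range_z'][int(uv[1]):int(uv[1])+2,int(uv[0])-1:int(uv[0])+2]); print(n,d,w(im,uv,d=d).round(4))
hand.set_gripper(1.0)
arm.move_linear([.195,-.646,.40],speed=.2)
arm.movep([.516,.074,.41],[np.pi,0,np.pi/2])
s=arm.state();print(s['time_s'],s['ee_pos'],s['ft_force'],s['qpos'].round(2))
im=optics.get_image('top');cv2.imwrite('pics/top2.png',im['pixels'][:,:,::-1])
im=optics.get_image('scene');cv2.imwrite('pics/scene2.png',im['pixels'][:,:,::-1])
E
```

```text
head 0.7666534 [0.5172 0.0742 0.3328]
screw 0.85358024 [0.5951 0.0547 0.2579]
head 0.7560195 [0.5172 0.0745 0.3331]
screw 0.7826154 [0.5951 0.056  0.2569]
5.4833 [0.51632157 0.07297733 0.40978367] [-0.27784878 -0.35145816  0.28432654] [ 0.45  0.33 -0.98  1.49  0.28  1.46  1.04]
```

```bash
python3 - <<'E'
from h import *
hit=arm.move_linear([.5172,.0743,.270],speed=.08,contact_N=6)
s=arm.state();print(hit,s['time_s'],s['ee_pos'],s['ft_force'])
if not hit:
    hand.set_gripper(0.0,effort=70)
    s=arm.state();print(s['time_s'],s['ee_pos'],s['ft_force'],s['finger_gap'],s['wrist_torque'])
im=optics.get_image('top');cv2.imwrite('pics/top3.png',im['pixels'][:,:,::-1])
im=optics.get_image('scene');cv2.imwrite('pics/scene3.png',im['pixels'][:,:,::-1])
E
```

```text
False 7.4833 [0.51739262 0.07436864 0.2703428 ] [-0.00533722 -0.72004565  0.11330628]
8.075 [0.51724506 0.07438001 0.27020824] [-0.74984158 -0.34560912  4.49732337] 0.27579317959186356 [-0.0459787   0.22192277  0.0251666 ]
```

View pics/scene3.png

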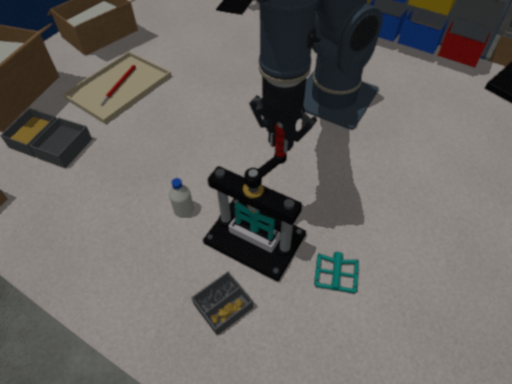

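Grip is confirmed: the gap matches 25 mm and the fingers are around the sleeve at (280,140). Starting to wind, logging forces as I go.

```bash
cat >> h.py <<'E'
import json,os
A=np.array([.5951,.0553]); R0=.0801; PH0=np.arctan2(.0743-.0553,.5172-.5951); Z0=.270
def pose(a):
    ph=PH0-a; return [A[0]+R0*np.cos(ph),A[1]+R0*np.sin(ph),Z0-.00255*a]
def load(): return json.load(open('a.json')) if os.path.exists('a.json') else 0.
def read(n=3):
    F=[];P=[]
    for i in range(n):
        if i: arm.wait(.02)
        s=arm.state();F.append(s['ft_force']);P.append(s['ee_pos'])
    F=np.mean(F,0);P=np.mean(P,0)
    ph=np.arctan2(P[1]-A[1],P[0]-A[0]); a=(PH0-ph)
    T=np.array([np.sin(ph),-np.cos(ph)]);r=np.array([np.cos(ph),np.sin(ph)])
    return dict(t=s['time_s'],ft=-F[:2]@T,fr=F[:2]@r,fz=F[2],a=a,rad=np.hypot(*(P[:2]-A)),z=P[2],gap=s['finger_gap'])
def step(a,speed,settle=.04,n=3):
    arm.move_linear(pose(a),speed=speed); json.dump(a,open('a.json','w'))
    arm.wait(settle); o=read(n)
    o['a']+=2*np.pi*round((a-o['a'])/2/np.pi)
    print(f"cmd {a:.2f} act {o['a']:.3f} t {o['t']:.2f} ft {o['ft']:.2f} fr {o['fr']:.2f} fz {o['fz']:.2f} rad {o['rad']*1e3:.1f} gap {o['gap']:.3f}")
    return o
E
python3 - <<'E'
from h import *
a=load()
for i in range(5):
    a+=.15
    o=step(a,.05)
    if o['ft']>5 or abs(o['fr'])>15 or abs(o['fz'])>20: break
E
```

```text
cmd 0.15 act 0.155 t 8.64 ft -1.96 fr 1.52 fz 4.81 rad 80.2 gap 0.273
cmd 0.30 act 0.303 t 9.11 ft -1.50 fr 2.03 fz 4.54 rad 80.2 gap 0.280
cmd 0.45 act 0.453 t 9.57 ft -2.04 fr 1.79 fz 5.35 rad 80.2 gap 0.276
cmd 0.60 act 0.604 t 10.04 ft -1.97 fr 2.02 fz 4.83 rad 80.2 gap 0.277
cmd 0.75 act 0.754 t 10.51 ft -1.75 fr 2.67 fz 4.90 rad 80.2 gap 0.277
```

```bash
python3 - <<'E'
from h import *
a=load()
for i in range(14):
    a+=.15
    o=step(a,.06,settle=.06,n=2)
    if abs(o['ft'])>5 or abs(o['fr'])>15 or abs(o['fz'])>20: break
E
```

```text
cmd 0.90 act 0.906 t 10.93 ft -0.90 fr 2.71 fz 4.93 rad 80.2 gap 0.276
cmd 1.05 act 1.057 t 11.36 ft -1.77 fr 2.63 fz 3.73 rad 80.2 gap 0.277
cmd 1.20 act 1.217 t 11.78 ft -1.96 fr 2.97 fz 5.75 rad 80.2 gap 0.274
cmd 1.35 act 1.372 t 12.21 ft -1.86 fr 2.71 fz 5.52 rad 80.2 gap 0.274
cmd 1.50 act 1.525 t 12.63 ft -1.51 fr 2.12 fz 6.16 rad 80.2 gap 0.275
cmd 1.65 act 1.677 t 13.06 ft -1.76 fr 1.85 fz 6.39 rad 80.2 gap 0.276
cmd 1.80 act 1.828 t 13.48 ft -2.30 fr 0.88 fz 7.49 rad 80.2 gap 0.271
cmd 1.95 act 1.979 t 13.91 ft -1.95 fr 0.48 fz 7.68 rad 80.2 gap 0.274
cmd 2.10 act 2.131 t 14.33 ft -1.78 fr -0.49 fz 8.35 rad 80.2 gap 0.277
cmd 2.25 act 2.281 t 14.76 ft -1.20 fr -2.35 fz 8.72 rad 80.2 gap 0.275
cmd 2.40 act 2.429 t 15.18 ft -0.62 fr -3.83 fz 9.64 rad 80.2 gap 0.274
cmd 2.55 act 2.570 t 15.61 ft -1.03 fr -4.33 fz 9.88 rad 80.2 gap 0.273
cmd 2.70 act 2.716 t 16.03 ft 0.14 fr -5.94 fz 10.54 rad 80.2 gap 0.276
cmd 2.85 act 2.862 t 16.46 ft -0.51 fr -6.49 fz 11.27 rad 80.2 gap 0.279
```

```bash
python3 - <<'E'
from h import *
a=load()
for i in range(12):
    a+=.12
    o=step(a,.06,settle=.06,n=2)
    if abs(o['ft'])>4.5 or abs(o['fr'])>15 or abs(o['fz'])>22: break
im=optics.get_image('scene');cv2.imwrite('pics/scene4.png',cv2.resize(im['pixels'][110:290,180:340,::-1],None,fx=3.3,fy=3.3,interpolation=cv2.INTER_CUBIC))
E
```

```text
cmd 2.97 act 2.978 t 16.84 ft -0.20 fr -6.19 fz 10.07 rad 80.2 gap 0.275
cmd 3.09 act 3.095 t 17.23 ft -0.66 fr -7.13 fz 10.15 rad 80.1 gap 0.274
cmd 3.21 act 3.212 t 17.61 ft 0.56 fr -6.35 fz 9.77 rad 80.1 gap 0.272
cmd 3.33 act 3.330 t 17.99 ft -0.82 fr -6.20 fz 11.05 rad 80.1 gap 0.278
cmd 3.45 act 3.447 t 18.38 ft -0.65 fr -6.25 fz 9.20 rad 80.1 gap 0.274
cmd 3.57 act 3.565 t 18.76 ft 0.65 fr -5.16 fz 9.60 rad 80.0 gap 0.278
cmd 3.69 act 3.684 t 19.14 ft 0.33 fr -5.46 fz 8.93 rad 80.0 gap 0.277
cmd 3.81 act 3.802 t 19.52 ft -0.40 fr -4.45 fz 9.29 rad 80.0 gap 0.279
cmd 3.93 act 3.920 t 19.91 ft 0.25 fr -4.56 fz 7.67 rad 79.9 gap 0.275
cmd 4.05 act 4.039 t 20.29 ft -0.09 fr -4.84 fz 7.87 rad 79.9 gap 0.275
cmd 4.17 act 4.158 t 20.68 ft -0.39 fr -3.90 fz 8.49 rad 79.9 gap 0.274
cmd 4.29 act 4.277 t 21.06 ft -0.12 fr -4.23 fz 7.86 rad 79.9 gap 0.273
```

View pics/scene4.png

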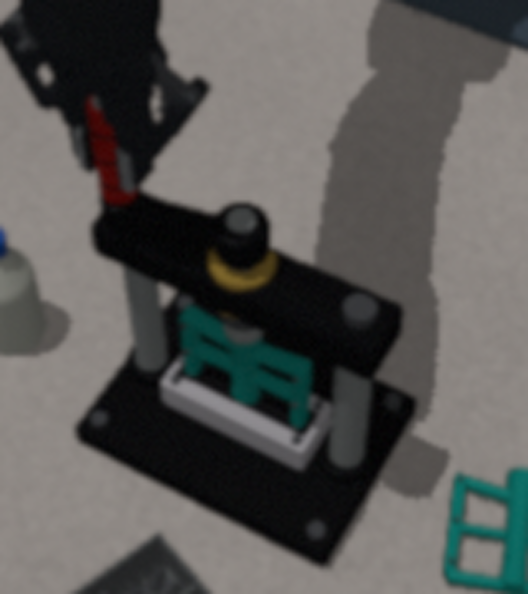

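The ram pad is close to the bush flange at (240,330 in the crop) and the sleeve is held on the left side near the column. Continuing carefully.

```bash
python3 - <<'E'
from h import *
a=load()
for i in range(20):
    a+=.08
    o=step(a,.05,settle=.05,n=3)
    if abs(o['ft'])>4.2 or abs(o['fr'])>15 or abs(o['fz'])>22: break
E
```

```text
cmd 4.37 act 4.356 t 21.47 ft -0.15 fr -4.23 fz 7.37 rad 79.9 gap 0.275
cmd 4.45 act 4.435 t 21.82 ft -0.61 fr -3.50 fz 6.91 rad 79.9 gap 0.279
cmd 4.53 act 4.514 t 22.18 ft 0.10 fr -3.45 fz 6.83 rad 79.9 gap 0.275
cmd 4.61 act 4.593 t 22.54 ft 0.26 fr -3.42 fz 6.80 rad 79.9 gap 0.271
cmd 4.69 act 4.671 t 22.90 ft 0.64 fr -3.59 fz 6.68 rad 79.9 gap 0.274
cmd 4.77 act 4.751 t 23.26 ft 1.75 fr -3.11 fz 6.64 rad 79.9 gap 0.275
cmd 4.85 act 4.831 t 23.62 ft 1.95 fr -2.39 fz 6.67 rad 79.9 gap 0.271
cmd 4.93 act 4.910 t 23.98 ft 1.38 fr -2.20 fz 6.82 rad 79.9 gap 0.274
cmd 5.01 act 4.990 t 24.33 ft 0.92 fr -1.52 fz 6.32 rad 79.9 gap 0.276
cmd 5.09 act 5.069 t 24.69 ft 1.18 fr -1.56 fz 7.28 rad 79.9 gap 0.275
cmd 5.17 act 5.148 t 25.05 ft 1.30 fr -0.33 fz 7.25 rad 79.9 gap 0.274
cmd 5.25 act 5.228 t 25.41 ft 1.58 fr -0.64 fz 7.68 rad 79.9 gap 0.277
cmd 5.33 act 5.308 t 25.77 ft 2.11 fr 0.64 fz 8.14 rad 79.9 gap 0.277
cmd 5.41 act 5.388 t 26.12 ft 1.18 fr 0.94 fz 9.12 rad 79.9 gap 0.280
cmd 5.49 act 5.467 t 26.48 ft 1.41 fr 1.78 fz 9.87 rad 79.9 gap 0.274
cmd 5.57 act 5.547 t 26.84 ft 2.00 fr 1.82 fz 9.72 rad 79.9 gap 0.279
cmd 5.65 act 5.625 t 27.20 ft 2.59 fr 2.48 fz 10.87 rad 79.9 gap 0.275
cmd 5.73 act 5.703 t 27.56 ft 3.88 fr 3.46 fz 11.66 rad 79.9 gap 0.278
cmd 5.81 act 5.781 t 27.92 ft 3.88 fr 3.94 fz 12.40 rad 79.9 gap 0.275
cmd 5.89 act 5.860 t 28.27 ft 5.06 fr 4.67 fz 13.80 rad 79.9 gap 0.277
```

```bash
python3 - <<'E'
from h import *
a=load()
for i in range(14):
    a+=.04
    o=step(a,.03,settle=.08,n=5)
    if o['ft']>7.6 or abs(o['fr'])>15 or abs(o['fz'])>25: break
E
```

```text
cmd 5.93 act 5.897 t 28.68 ft 5.33 fr 5.51 fz 14.05 rad 79.9 gap 0.271
cmd 5.97 act 5.936 t 29.09 ft 6.32 fr 5.85 fz 15.22 rad 79.9 gap 0.278
cmd 6.01 act 5.975 t 29.50 ft 6.62 fr 5.91 fz 15.66 rad 79.9 gap 0.275
cmd 6.05 act 6.015 t 29.91 ft 7.43 fr 6.58 fz 16.16 rad 79.9 gap 0.278
cmd 6.09 act 6.055 t 30.32 ft 7.84 fr 6.42 fz 16.62 rad 79.9 gap 0.275
```

```bash
python3 - <<'E'
from h import *
a=load()
for i in range(4):
    a+=.03
    o=step(a,.03,settle=.1,n=6)
    if o['ft']>9.0 or abs(o['fr'])>15 or abs(o['fz'])>25: break
arm.wait(.3); print(read(5))
im=optics.get_image('scene');cv2.imwrite('pics/scene5.png',cv2.resize(im['pixels'][110:290,180:340,::-1],None,fx=3.3,fy=3.3,interpolation=cv2.INTER_CUBIC))
E
```

```text
cmd 6.12 act 6.084 t 30.75 ft 8.39 fr 6.79 fz 17.13 rad 80.0 gap 0.274
cmd 6.15 act 6.113 t 31.18 ft 8.55 fr 7.24 fz 17.42 rad 79.9 gap 0.279
cmd 6.18 act 6.143 t 31.62 ft 9.03 fr 7.26 fz 17.98 rad 80.0 gap 0.276
{'t': 31.9833, 'ft': np.float64(8.96826017896209), 'fr': np.float64(7.514072555102652), 'fz': np.float64(18.036463861529114), 'a': np.float64(-0.14012879285225655), 'rad': np.float64(0.07995689945044504), 'z': np.float64(0.2544270023441853), 'gap': 0.272610865933222}
```

View pics/scene5.png

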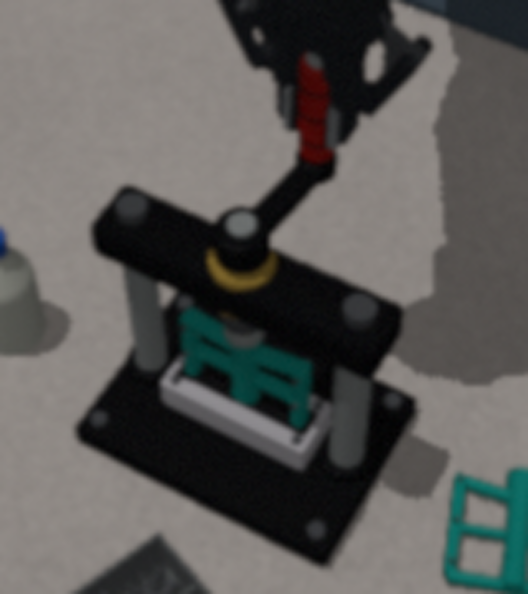

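Firm press-up: about 9 N measured at the sleeve, rising at a hard-stop rate after two plateaus. The sleeve is still held. Winding back now.

```bash
python3 - <<'E'
from h import *
a=load()
while a>0.15:
    a-=.08 if a>5.8 else .16
    o=step(a,.06 if a>5.8 else .08,settle=.0,n=1)
    if o['ft']<-9 or abs(o['fr'])>20 or abs(o['fz'])>30: break
E
```

```text
cmd 6.10 act 6.063 t 32.29 ft 8.26 fr 6.58 fz 16.84 rad 80.0 gap 0.279
cmd 6.02 act 5.984 t 32.55 ft 6.60 fr 7.38 fz 15.42 rad 79.9 gap 0.278
cmd 5.94 act 5.906 t 32.81 ft 6.23 fr 5.25 fz 14.77 rad 79.9 gap 0.278
cmd 5.86 act 5.827 t 33.07 ft 4.98 fr 4.07 fz 13.75 rad 79.9 gap 0.275
cmd 5.78 act 5.748 t 33.32 ft 4.23 fr 4.69 fz 13.51 rad 79.9 gap 0.275
cmd 5.62 act 5.590 t 33.62 ft 1.71 fr 3.38 fz 10.84 rad 79.9 gap 0.273
cmd 5.46 act 5.435 t 33.93 ft -0.41 fr 2.04 fz 9.68 rad 80.0 gap 0.271
cmd 5.30 act 5.275 t 34.24 ft 0.03 fr 0.33 fz 8.79 rad 79.9 gap 0.277
cmd 5.14 act 5.115 t 34.55 ft 1.10 fr -0.99 fz 7.45 rad 79.9 gap 0.275
cmd 4.98 act 4.957 t 34.86 ft 0.52 fr -2.13 fz 8.01 rad 79.9 gap 0.276
cmd 4.82 act 4.799 t 35.17 ft 0.79 fr -1.75 fz 7.51 rad 79.9 gap 0.274
cmd 4.66 act 4.640 t 35.48 ft 0.83 fr -2.19 fz 8.24 rad 79.9 gap 0.276
cmd 4.50 act 4.481 t 35.78 ft -0.09 fr -1.93 fz 7.86 rad 79.9 gap 0.272
cmd 4.34 act 4.322 t 36.09 ft 0.00 fr -2.67 fz 7.19 rad 79.9 gap 0.273
cmd 4.18 act 4.164 t 36.40 ft 1.09 fr -3.22 fz 7.71 rad 79.9 gap 0.274
cmd 4.02 act 4.004 t 36.71 ft 0.32 
[... 1107 characters left out ...]
md 1.46 act 1.469 t 41.64 ft 1.27 fr 2.67 fz 6.96 rad 80.2 gap 0.275
cmd 1.30 act 1.308 t 41.95 ft 1.18 fr 3.21 fz 7.07 rad 80.2 gap 0.276
cmd 1.14 act 1.147 t 42.26 ft 0.98 fr 3.62 fz 7.20 rad 80.2 gap 0.278
cmd 0.98 act 0.986 t 42.57 ft 1.62 fr 3.65 fz 7.43 rad 80.2 gap 0.272
cmd 0.82 act 0.824 t 42.88 ft 0.79 fr 4.74 fz 7.51 rad 80.1 gap 0.278
cmd 0.66 act 0.663 t 43.18 ft 0.35 fr 5.12 fz 7.88 rad 80.1 gap 0.274
cmd 0.50 act 0.501 t 43.49 ft 0.42 fr 5.86 fz 9.58 rad 80.1 gap 0.276
cmd 0.34 act 0.338 t 43.80 ft 0.21 fr 4.78 fz 8.98 rad 80.1 gap 0.274
cmd 0.18 act 0.175 t 44.11 ft 0.52 fr 5.47 fz 10.24 rad 80.0 gap 0.275
cmd 0.02 act 0.012 t 44.42 ft 0.97 fr 5.42 fz 10.01 rad 80.0 gap 0.275
```

```bash
python3 - <<'E'
from h import *
a=load()
for i in range(18):
    a-=.05
    o=step(a,.04,settle=.02,n=2)
    if o['ft']<-4 or abs(o['fr'])>20 or abs(o['fz'])>30: break
E
```

```text
cmd -0.03 act -0.036 t 44.70 ft 0.53 fr 5.19 fz 10.66 rad 80.0 gap 0.273
cmd -0.08 act -0.086 t 44.98 ft 0.12 fr 4.93 fz 11.13 rad 80.0 gap 0.280
cmd -0.13 act -0.137 t 45.27 ft 0.26 fr 5.19 fz 11.28 rad 80.0 gap 0.274
cmd -0.18 act -0.188 t 45.55 ft 0.15 fr 5.33 fz 11.47 rad 80.0 gap 0.279
cmd -0.23 act -0.240 t 45.83 ft 0.22 fr 5.64 fz 11.13 rad 80.0 gap 0.272
cmd -0.28 act -0.262 t 46.12 ft -8.15 fr 3.83 fz 6.75 rad 80.0 gap 0.270
```

```bash
python3 - <<'E'
from h import *
step(-.22,.03,settle=.1,n=4)
arm.wait(.2)
hand.set_gripper(1.0); print(arm.state()['ft_force'],arm.state()['finger_gap'])
p=arm.state()['ee_pos']; arm.move_linear([p[0],p[1],.43],speed=.1)
arm.movep([.40,-.35,.43],[np.pi,0,0.])
s=arm.state();print(s['time_s'],s['ee_pos'],s['ft_force'])
for c in ['scene','top']:
    im=optics.get_image(c);cv2.imwrite(f'pics/{c}6.png',im['pixels'][:,:,::-1])
    if c=='scene': cv2.imwrite('pics/scene6c.png',cv2.resize(im['pixels'][110:290,180:340,::-1],None,fx=3.3,fy=3.3,interpolation=cv2.INTER_CUBIC))
    for q in ['sleeve_mid','bush_flange','bore_face','pad_face','spare_pedal','parts_bin','grease_bottle','driver']:
        for f in finder.place_of(c,q)[:1]: print(c,q,round(f['score'],2),np.round(f['point'],1))
E
```

```text
cmd -0.22 act -0.221 t 46.58 ft -2.00 fr 4.66 fz 10.08 rad 80.0 gap 0.275
[-0.44233034 -0.22543456 -0.13409659] 1.0036803556884322
50.7 [ 0.40096394 -0.34858979  0.43017187] [-0.10782692  0.69012826 -0.39088234]
scene sleeve_mid 0.87 [273.8 136.8]
scene bush_flange 0.59 [254.7 209.1]
scene bore_face 0.79 [256.2 212.9]
scene pad_face 0.81 [254.4 204.6]
scene spare_pedal 0.76 [331.7 273.1]
scene parts_bin 0.57 [225.3 305.2]
scene grease_bottle 0.79 [184.4 206.5]
top sleeve_mid 0.43 [264.3 232.1]
top spare_pedal 0.58 [181.1 218.1]
top parts_bin 0.83 [250.5 137.8]
top grease_bottle 0.95 [344.3 200.5]
top driver 0.93 [275.4 258.5]
```

View pics/scene6c.png

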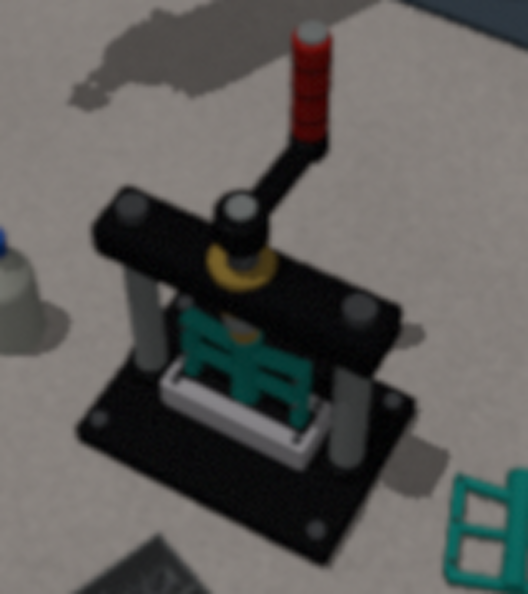

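View pics/top6.png

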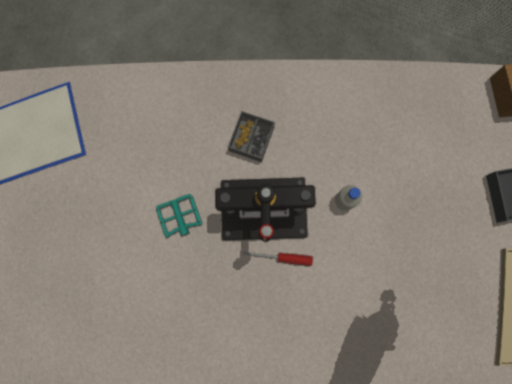

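The crank is back at its top stop with the sleeve free at (273,137). The brass flange sits on the boss at (243,335 in the crop), and the bystanders look unmoved. Handing in.

```bash
python3 - <<'E'
from h import *
arm.wait(.3); print(arm.state()['time_s']); print(order.finish_job())
E
```

```text
51.9
the job is handed in; nothing more can be done
None
```

I pressed the bush home, wound the ram back to its top stop, let go of the sleeve and handed the job in at about 52 s. No verdict was reported.

- **Pressing:** I held the sleeve at a 70 N grip setting the whole time and wound it about 6.15 rad clockwise from where the crank started. At the sleeve I felt the bush slide, then the pedal slide, less distinctly. After that came a steady rise to 9.0 N at rest. Allowing for screw friction and sensor offset, that is roughly 260–330 N at the ram. I held it there for about half a second.
- **Winding back:** I wound back until the top stop pushed back (about 8 N, at 0.26 rad above the starting angle). I then eased off 0.04 rad, released the sleeve and moved the arm away.
- **Last checks:** The pictures show the flange on the pedal's bore face, the ram up and the gripper clear. The spare pedal, bin, bottle and driver looked unmoved in the last pictures.
- **Checks that disagreed:**
    - The resistance rose about 1.4 N per 0.1 rad at the end, against the 2 N expected.
    - Tangential readings at rest had an offset of about 1–2 N, so the ram force is an estimate.
    - The flange gap is too small to measure in the pictures, so seating is judged from the forces and how it looks.

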